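# Index the sample carousel to its next click and lock it

## Task

The sample carousel was left standing between two positions. Push its platter round counter-clockwise (seen from above) by one of its posts until it clicks into the next detent, not past it, then press the lock plunger fully down and let go. Go gently, by feel, and leave the things around it where they are.

Things in the scene. Friction and masses are not known exactly. Their poses are not given: they have to be found in the camera images.
- carousel: grey round base (240 mm wide, 50 mm high, fixed) of a hand-turned sample carousel. Origin: on the table, on the platter's turning axis, z up. On its -y side a grey box-shaped ear (108 mm wide, 50 mm high, reaching 165 mm from the axis) bears the lock plunger, 135 mm from the axis. Push or press nothing on it with more than about 20 N.
- platter (a joint): turn of the platter about the carousel's z axis, rad, growing counter-clockwise seen from above; starts near 0. It drags steadily (2 to 4 N at a post) and stays where it is left. The next detent lies 10 to 50 degrees ahead of the start, detents are 60 degrees apart, and nothing outside shows where they are.
- hub (a point): centre of the platter's top face, 64 mm above the table, turning with it. Aluminium disc, 230 mm across. A sprung roller below drops into hidden notches: at a detent the platter jumps ahead by itself (about 6 degrees, the push falls to nothing), then stands in the notch; to push it on out of it, either way, takes about 11 N at a post.
- post (a point): top centre of one of six like steel posts (12 mm thick, 45 mm tall, tops 109 mm above the table) standing on the platter every 60 degrees on a 100 mm radius; this one at 12 degrees from the carousel's x axis plus the platter's turn. Between them, on a 56 mm radius, six capped jars are fixed (43 mm thick, tops 119 mm above the table), midway in angle.
- lock (a joint): how far the lock plunger is pressed, m: 0 = up (the start), 0.010 = fully down. It needs about 3 N to move, stays where it is left, and stops hard at the end. It goes down only when the platter stands in a detent; before that it meets something hard after 2 to 4 mm and must not be forced.
- lock_top (a point): centre of the top of the lock plunger's black knob (26 mm across, 12 mm thick, on a 10 mm stem); 90 mm above the table when up, 80 mm when fully down.
- tub: bystander: white closed tub with red cap, 84 mm across, 130 mm high; origin under its centre
- amber_jar: bystander: small brown jar with white cap, 52 mm across, 85 mm high; origin under its centre
- tray: bystander: steel counting tray, 150 x 120 x 22 mm; origin under its centre
- pot: bystander: small white pot, 60 mm across, 75 mm high; origin under its centre

How it is judged:
By the outcome, as a careful person would: the job done as asked, in the order asked, and still so for the second after the job is handed in, with the robot touching nothing.
It also fails if it takes over 64 s, if anything falls off the work surface, if the arm or the gripper's body presses on something with over 40 N, if the wrist force passes 120 N, or if a joint passes its speed limit or range.

## Robot

A 6-joint arm with a two-finger parallel gripper is mounted at the origin on the work surface. World frame = base frame: x ahead of the robot, y to its left, z up, the work surface at z = 0. Lengths are in m, angles in rad, forces in N, time in s.
With the tool pointing down it reaches from about 0.25 to 0.775 m from the base axis. Payload 4 kg.
Tool frame: the origin (TCP) lies at the centre of the arm's flange, where the gripper is bolted on; the fingertips stand 199 mm ahead of it and the grasp point (between the pads) lies 180 mm ahead of it (robot.tcp_to_tips is the z of the fingertips in the tool frame, in m); z points along the fingers, y is the line along which they close (so a half turn about z gives the same grasp; the last joint's range is limited). The gripper opens to 94 mm and grips with 3 to 60 N. Pads are 16 mm wide; open, the fingers measure 119 mm over their backs; the gripper's body (75 mm by 177 mm) begins 78 mm behind the grasp point.
Start: joints at [0.999, 0.087, 1.371, -0, 1.684, -0.103], TCP at [0.249, 0.491, 0.405] pointing down, gripper open.
Joint ranges: [-3.1, 3.1], [-0.76, 2.03], [0.27, 2.55], [-1.08, 4.22], [0.17, 2.65], [-2.57, 2.57]. Speed limits (rad/s): [2.79, 2.79, 3.14, 3.14, 3.14, 3.14].

## Interface

Orientations are given as [roll, pitch, yaw] about the fixed x, y, z axes, in that order (R = Rz(yaw) Ry(pitch) Rx(roll)).
In Python, from bench import robot gives the robot as it stands.
- The arm moves only by the tool play_rows, never from a script. Its arguments are lists of equal length, an entry for each row: "translation": the shift along the tool's x, y, z scaled (see below), a list of three; "twist": the turn, a rotation vector about the tool's x, y, z scaled (see below), a list of three; "gripper": the opening, from -1 (shut) to 1 (fully open). A call has 1 to 8 rows; each row shifts and turns the commanded pose from where the row before left it, along the tool's axes as they then stand; what a row does not reach is not made up. The controller multiplies each number of a shift by 0.04 m and each number of a turn by 0.1 rad. A row lasts 1/10 s, in which the tool goes at most 50 mm and 8.59 degrees, less where a joint would pass 70% of its speed; a pose out of reach is approached as far as the arm can. A call with a number of a shift or a turn outside -1 to 1 is refused whole. A call with a gripper value outside its range is refused whole. The fingers move at their own pace and stop on an object; the grip force is fixed at half the most. Time passes only in rows, so rows that do not move let the fingers close. It gives the time, the measured TCP pose, the force, the opening and the grip force at its end, in the units of the state.
- robot.get_obs(): the state, without advancing time (a new reading comes with each control period).
- robot.snapshot(name): name is "scene" or "top"; returns the picture (384x512x3 uint8, red, green, blue); there is no depth.
- robot.camera_model(name): a dict with "camera_matrix" (3x3 intrinsics, pixels), "rvec" (rotation vector, rad) and "tvec" (3), from world to camera coordinates, as OpenCV has them. Camera axes: x right, y down, z forward; pixel columns grow to the right and rows downward; lengths in m; the calibration is good to about 2 mm. A picture is of the moment at which its call begins. camera_model takes no time and is no camera call.
- robot.close_job(): hands the job in; it is judged then, once.
Trained networks look in the newest picture that a camera, given by its name, has taken for a name from the list of things; names that differ only in an ending like _2 or _b are one class to them, and where a whole thing is asked for, a point or a joint stands for the part that bears it (a point fixed in the world has none). Each returns a list of dicts, best first, with "score" (0 to 1); they miss things now and then, are a little off and sometimes report something else, mostly with a low value. They report only what shows in the picture. A call takes as long as a camera call.
- robot.recognise(name, camera): "centre" ([x, y, z] in m, in world coordinates, good to about 4 mm: the middle of the surface that is visible of it).
- robot.spot_point(name, camera): "centre" ([x, y, z] in m, in world coordinates, good to about 4 mm: a listed point, or the origin of a listed thing).
The state is a dict: "time": time; "joint_positions": joint angles; "qvel": joint speeds; "joint_torque": joint torques, N m; "tool_pos": TCP position; "ee_rot": TCP orientation; "wrist_force": force on the tool from outside, world axes, zero at the start; "wrist_torque": the same for the moment, N m; "width": finger opening in m; "finger_force": force on a finger pad.
Only numpy, scipy, OpenCV 4.12 (cv2) and the standard library are available. Lean on these libraries where they do the work, as an engineer would, in place of code of your own. Each camera call takes 0.05 s, during which the arm holds its last target. There are 200 camera calls.

## Working session

There is one attempt and no reset: what is moved stays moved. The work goes in short steps, Python scripts to look and compute and a tool call to move; the robot and the scene stay as the last step left them, time stands still between calls to the robot, and variables do not carry over. Pictures are saved under pics/ and viewed, at most 10 in all, crops included, and the job is handed in when it is done.

Besides the shell and the picture viewer there is one more tool, called after "Emit:" by a JSON object that holds its "op" and its "data". play_rows: Moves the arm, as the interface text tells. Its arguments: {"type":"object","properties":{"translation":{"type":"array","items":{"type":"array","items":{"type":"number","minimum":-1,"maximum":1}}},"twist":{"type":"array","items":{"type":"array","items":{"type":"number","minimum":-1,"maximum":1}}},"gripper":{"type":"array","items":{"type":"number"}}},"required":["translation","twist","gripper"]}

```bash
mkdir -p pics
python3 - <<'E'
from bench import robot
import cv2,numpy as np
for c in ["scene","top"]:
    im=robot.snapshot(c); cv2.imwrite(f"pics/{c}0.png",im[:,:,::-1])
    for n in ["carousel","hub","post","lock_top","tub","amber_jar","tray","pot"]:
        print(c,n,[(np.round(d["centre"],3).tolist(),round(d["score"],2)) for d in robot.spot_point(n,c)[:7]])
o=robot.get_obs();print({k:np.round(v,3).tolist() for k,v in o.items()})
E
```

```text
scene carousel [([0.529, -0.094, -0.002], 0.73)]
scene hub [([0.528, -0.094, 0.061], 0.76)]
scene post [([0.616, -0.039, 0.107], 0.83)]
scene lock_top [([0.577, -0.218, 0.091], 0.62)]
scene tub [([0.607, 0.367, -0.0], 0.62)]
scene amber_jar [([0.388, 0.396, 0.0], 0.91)]
scene tray [([0.456, -0.426, 0.001], 0.6)]
scene pot [([0.642, -0.37, -0.001], 0.69)]
top carousel [([0.53, -0.098, -0.001], 0.57)]
top hub [([0.527, -0.094, 0.068], 0.67)]
top post [([0.614, -0.043, 0.113], 0.91)]
top lock_top [([0.578, -0.222, 0.09], 0.39)]
top tub [([0.605, 0.367, 0.003], 0.93), ([0.535, -0.102, 0.0], 0.32)]
top amber_jar [([0.389, 0.399, -0.002], 0.91), ([0.572, -0.22, 0.091], 0.39)]
top tray [([0.456, -0.426, 0.0], 0.76)]
top pot [([0.64, -0.374, -0.001], 0.73)]
{'time': 0.9, 'joint_positions': [0.999, 0.087, 1.371, -0.0, 1.684, -0.103], 'qvel': [0.001, -0.0, -0.001, 0.001, 0.0, 0.0], 'joint_torque': [-0.0, -34.005, -30.26, 0.072, 0.024, -0.0], 'tool_pos': [0.249, 0.491, 0.405], 'ee_rot': [3.141, 0.0, 2.673], 'wrist_force': [0.208, -0.039, -0.213], 'wrist_torque': [0.03, -0.02, -0.009], 'finger_force': 0.0, 'width': 0.094}
```

```bash
python3 -c "
import cv2,numpy as np
a=cv2.imread('pics/scene0.png');b=cv2.imread('pics/top0.png')
cv2.imwrite('pics/both0.png',cv2.resize(np.vstack([a,b]),None,fx=0.78,fy=0.78,interpolation=3))"
```

```text
(no output)
```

View pics/top0.png

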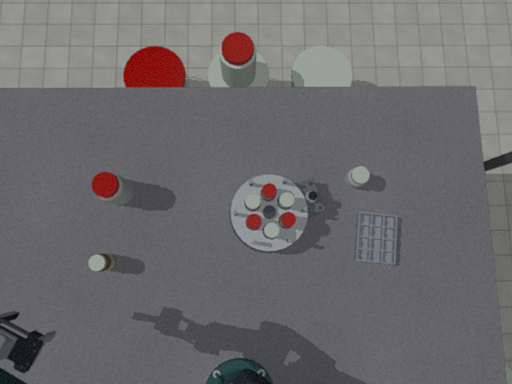

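View pics/scene0.png

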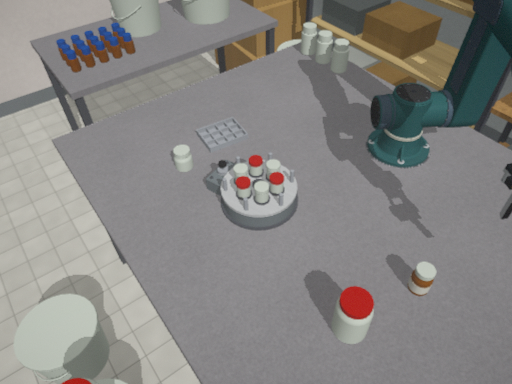

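The networks agree with the pictures: the carousel is at top px (269,212) and the lock knob at (313,195), on its right. The axis is at about (0.5285, -0.095) and the carousel yaw is about 21.5°. I'll push the post at about 93°, which stands on the free +y side.

```bash
cat > h.py <<'E'
import numpy as np
from bench import robot
from scipy.spatial.transform import Rotation as R
def rows(p,yaw,n):
    o=robot.get_obs(); p0=np.array(o["tool_pos"]); y0=o["ee_rot"][2]; q=p0.copy(); th=y0; T=[];W=[]
    w=round(-((yaw-y0+np.pi)%(2*np.pi)-np.pi)/n/0.1,2)
    for i in range(n):
        g=p0+(np.array(p)-p0)*(i+1)/n
        M=R.from_euler("xyz",[np.pi,0,th]).as_matrix()
        t=np.round(M.T@(g-q)/0.04,2); q=q+M@t*0.04; th-=w*0.1
        T.append(t.tolist());W.append([0,0,w])
    print(T);print(W);print("end",q,th)
def st():
    o=robot.get_obs();print({k:np.round(o[k],4).tolist() for k in["time","tool_pos","ee_rot","wrist_force","width"]})
E
python3 -c "
from h import *
rows([.555,.0035,.405],1.309,16)"
```

```text
[[-0.77, -0.46, -0.0], [-0.81, -0.4, -0.0], [-0.84, -0.32, -0.0], [-0.86, -0.26, -0.0], [-0.88, -0.18, -0.0], [-0.89, -0.1, -0.0], [-0.9, -0.03, -0.0], [-0.9, 0.05, -0.0], [-0.89, 0.13, -0.0], [-0.88, 0.2, -0.0], [-0.85, 0.27, -0.0], [-0.83, 0.35, -0.0], [-0.8, 0.41, -0.01], [-0.76, 0.49, 0.0], [-0.72, 0.54, 0.0], [-0.67, 0.6, 0.0]]
[[0, 0, np.float64(0.85)], [0, 0, np.float64(0.85)], [0, 0, np.float64(0.85)], [0, 0, np.float64(0.85)], [0, 0, np.float64(0.85)], [0, 0, np.float64(0.85)], [0, 0, np.float64(0.85)], [0, 0, np.float64(0.85)], [0, 0, np.float64(0.85)], [0, 0, np.float64(0.85)], [0, 0, np.float64(0.85)], [0, 0, np.float64(0.85)], [0, 0, np.float64(0.85)], [0, 0, np.float64(0.85)], [0, 0, np.float64(0.85)], [0, 0, np.float64(0.85)]]
end [0.55489759 0.00335736 0.40514303] 1.3127809307900877
```

Emit:
{"op": "play_rows", "data": {"translation": [[-0.77, -0.46, 0], [-0.81, -0.4, 0], [-0.84, -0.32, 0], [-0.86, -0.26, 0], [-0.88, -0.18, 0], [-0.89, -0.1, 0], [-0.9, -0.03, 0], [-0.9, 0.05, 0]], "twist": [[0, 0, 0.85], [0, 0, 0.85], [0, 0, 0.85], [0, 0, 0.85], [0, 0, 0.85], [0, 0, 0.85], [0, 0, 0.85], [0, 0, 0.85]], "gripper": [-1, -1, -1, -1, -1, -1, -1, -1]}}

```text
time: 1.7
tool_pos: [0.4021, 0.2457, 0.4049]
ee_rot: [3.141, -0.0, 1.989]
wrist_force: [0.9, 0.2, -0.1]
width: 0.0335
finger_force: 0.0
```

Emit:
{"op": "play_rows", "data": {"translation": [[-0.89, 0.13, 0], [-0.88, 0.2, 0], [-0.85, 0.27, 0], [-0.83, 0.35, 0], [-0.8, 0.41, 0], [-0.76, 0.49, 0], [-0.72, 0.54, 0], [-0.67, 0.6, 0]], "twist": [[0, 0, 0.85], [0, 0, 0.85], [0, 0, 0.85], [0, 0, 0.85], [0, 0, 0.85], [0, 0, 0.85], [0, 0, 0.85], [0, 0, 0.85]], "gripper": [-1, -1, -1, -1, -1, -1, -1, -1]}}

```text
time: 2.5
tool_pos: [0.5555, 0.002, 0.4048]
ee_rot: [3.141, -0.0, 1.309]
wrist_force: [0.7, 0.0, -0.6]
width: 0.0005
finger_force: 0.0
```

Emit:
{"op": "play_rows", "data": {"translation": [[0, 0, 0], [0, 0, 0], [0, 0, 0]], "twist": [[0, 0, 0], [0, 0, 0], [0, 0, 0]], "gripper": [-1, -1, -1]}}

```text
time: 2.8
tool_pos: [0.5545, 0.0041, 0.4047]
ee_rot: [-3.141, -0.001, 1.314]
wrist_force: [0.7, -0.0, 0.5]
width: 0.0005
finger_force: 0.0
```

```bash
python3 -c "
from h import *
import cv2
st()
for c in ['scene','top']:
    im=robot.snapshot(c)
    K=robot.camera_model(c); 
    pts=[[.5285+.1*np.cos(a),-.095+.1*np.sin(a),.109] for a in np.radians([33.4+60*k for k in range(6)])]+[[.5285,-.095,.064],[.577,-.22,.09]]
    uv=cv2.projectPoints(np.array(pts),K['rvec'],K['tvec'],K['camera_matrix'],None)[0][:,0]
    x0,y0=(195,125) if c=='scene' else (205,150)
    cr=cv2.resize(im[y0:y0+120,x0:x0+130,::-1],None,fx=3,fy=3,interpolation=cv2.INTER_CUBIC).copy()
    for u,v in uv: cv2.circle(cr,(int((u-x0)*3),int((v-y0)*3)),2,(0,255,0),-1)
    globals()[c]=cr
cv2.imwrite('pics/a1.png',np.hstack([scene,top]))
rows([.555,.0035,.279],1.309,5)
"
```

```text
{'time': 2.8, 'tool_pos': [0.5545, 0.0041, 0.4047], 'ee_rot': [-3.1412, -0.0006, 1.3142], 'wrist_force': [0.7436, -0.0033, 0.4638], 'width': 0.0005}
[[-0.0, 0.0, 0.63], [-0.01, 0.01, 0.63], [-0.0, 0.0, 0.63], [-0.01, 0.01, 0.63], [-0.0, 0.0, 0.63]]
[[0, 0, np.float64(0.01)], [0, 0, np.float64(0.01)], [0, 0, np.float64(0.01)], [0, 0, np.float64(0.01)], [0, 0, np.float64(0.01)]]
end [0.5549679  0.00350901 0.27898328] 1.3097868743082652
```

View pics/a1.png

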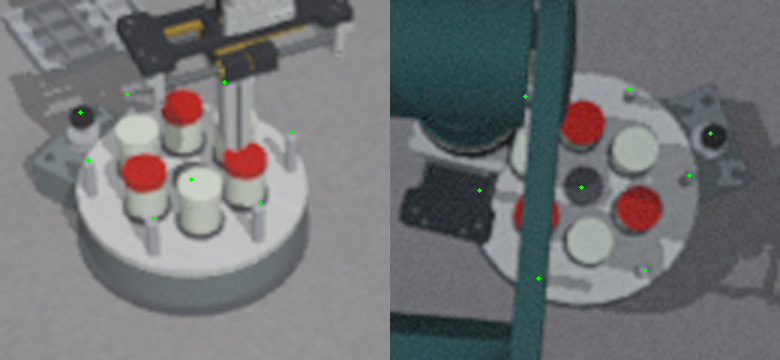

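The projected post tops and knob (green dots) lie on the real ones in both views, so the model is good to about 2 mm. The fingers hang just behind (clockwise of) the +y post. Next I descend.

Emit:
{"op": "play_rows", "data": {"translation": [[0, 0, 0.63], [0, 0, 0.63], [0, 0, 0.63], [-0.01, 0.01, 0.63], [0, 0, 0.63], [0, 0, 0], [0, 0, 0]], "twist": [[0, 0, 0], [0, 0, 0], [0, 0, 0], [0, 0, 0], [0, 0, 0], [0, 0, 0], [0, 0, 0]], "gripper": [-1, -1, -1, -1, -1, -1, -1]}}

```text
time: 3.6
tool_pos: [0.555, 0.0036, 0.2791]
ee_rot: [-3.141, -0.0, 1.314]
wrist_force: [-0.4, 0.8, 1.0]
width: 0.0004
finger_force: 0.0
```

Emit:
{"op": "play_rows", "data": {"translation": [[0, -0.025, 0], [0, -0.025, 0], [0, -0.025, 0], [0, -0.025, 0], [0, -0.025, 0], [0, -0.025, 0]], "twist": [[0, 0, -0.1], [0, 0, -0.1], [0, 0, -0.1], [0, 0, -0.1], [0, 0, -0.1], [0, 0, -0.1]], "gripper": [-1, -1, -1, -1, -1, -1]}}

```text
time: 4.2
tool_pos: [0.5493, 0.0042, 0.2788]
ee_rot: [3.141, -0.0, 1.374]
wrist_force: [0.6, -0.7, 0.3]
width: 0.0008
finger_force: 0.0
```

Emit:
{"op": "play_rows", "data": {"translation": [[0, -0.025, 0], [0, -0.025, 0], [0, -0.025, 0], [0, -0.025, 0], [0, -0.025, 0], [0, -0.025, 0]], "twist": [[0, 0, -0.1], [0, 0, -0.1], [0, 0, -0.1], [0, 0, -0.1], [0, 0, -0.1], [0, 0, -0.1]], "gripper": [-1, -1, -1, -1, -1, -1]}}

```text
time: 4.8
tool_pos: [0.5438, 0.0053, 0.2787]
ee_rot: [3.14, -0.0, 1.434]
wrist_force: [3.2, -0.2, -1.4]
width: 0.0005
finger_force: 1.5
```

Emit:
{"op": "play_rows", "data": {"translation": [[0, -0.025, 0], [0, -0.025, 0], [0, -0.025, 0], [0, -0.025, 0], [0, -0.025, 0], [0, -0.025, 0]], "twist": [[0, 0, -0.1], [0, 0, -0.1], [0, 0, -0.1], [0, 0, -0.1], [0, 0, -0.1], [0, 0, -0.1]], "gripper": [-1, -1, -1, -1, -1, -1]}}

```text
time: 5.4
tool_pos: [0.5375, 0.0059, 0.2787]
ee_rot: [3.141, 0.0, 1.494]
wrist_force: [4.4, -0.4, -2.6]
width: 0.0005
finger_force: 2.0
```

Emit:
{"op": "play_rows", "data": {"translation": [[0, -0.025, 0], [0, -0.025, 0], [0, -0.025, 0], [0, -0.025, 0], [0, -0.025, 0]], "twist": [[0, 0, -0.1], [0, 0, -0.1], [0, 0, -0.1], [0, 0, -0.1], [0, 0, -0.1]], "gripper": [-1, -1, -1, -1, -1]}}

```text
time: 5.9
tool_pos: [0.5323, 0.0062, 0.2787]
ee_rot: [-3.141, 0.0, 1.544]
wrist_force: [2.7, -2.2, -1.1]
width: 0.0004
finger_force: 1.5
```

Emit:
{"op": "play_rows", "data": {"translation": [[0, -0.025, 0], [0, -0.025, 0], [0, -0.025, 0], [0, -0.025, 0], [0, -0.025, 0]], "twist": [[0, 0, -0.1], [0, 0, -0.1], [0, 0, -0.1], [0, 0, -0.1], [0, 0, -0.1]], "gripper": [-1, -1, -1, -1, -1]}}

```text
time: 6.4
tool_pos: [0.5275, 0.0062, 0.2787]
ee_rot: [3.141, 0.0, 1.594]
wrist_force: [4.2, -2.6, -2.4]
width: 0.0007
finger_force: 1.9
```

Emit:
{"op": "play_rows", "data": {"translation": [[0, -0.025, 0], [0, -0.025, 0], [0, -0.025, 0], [0, -0.025, 0], [0, -0.025, 0]], "twist": [[0, 0, -0.1], [0, 0, -0.1], [0, 0, -0.1], [0, 0, -0.1], [0, 0, -0.1]], "gripper": [-1, -1, -1, -1, -1]}}

```text
time: 6.9
tool_pos: [0.5224, 0.0061, 0.2788]
ee_rot: [3.141, -0.0, 1.644]
wrist_force: [3.5, -0.7, -1.2]
width: 0.0005
finger_force: 1.7
```

Emit:
{"op": "play_rows", "data": {"translation": [[0, -0.025, 0], [0, -0.025, 0], [0, -0.025, 0], [0, -0.025, 0], [0, -0.025, 0]], "twist": [[0, 0, -0.1], [0, 0, -0.1], [0, 0, -0.1], [0, 0, -0.1], [0, 0, -0.1]], "gripper": [-1, -1, -1, -1, -1]}}

```text
time: 7.4
tool_pos: [0.5171, 0.0059, 0.2787]
ee_rot: [-3.141, -0.001, 1.694]
wrist_force: [1.0, -0.2, 0.8]
width: 0.0005
finger_force: 0.4
```

The force has fallen. I'll hold still and re-read it.

Emit:
{"op": "play_rows", "data": {"translation": [[0, 0, 0]], "twist": [[0, 0, 0]], "gripper": [-1]}}

```text
time: 7.5
tool_pos: [0.517, 0.0059, 0.2785]
ee_rot: [-3.14, -0.001, 1.693]
wrist_force: [-0.2, 0.2, 0.2]
width: 0.0002
finger_force: 0.1
```

```bash
python3 -c "
from h import *
import cv2
st()
for c in ['scene','top']:
    im=robot.snapshot(c)
    for d in robot.spot_point('post',c)[:2]:
        p=np.array(d['centre'])-[.5285,-.095,0]; print(c,np.round(d['centre'],3),d['score'],np.degrees(np.arctan2(p[1],p[0])))
    K=robot.camera_model(c); 
    x0,y0=(195,125) if c=='scene' else (205,150)
    cr=cv2.resize(im[y0:y0+120,x0:x0+130,::-1],None,fx=3,fy=3,interpolation=cv2.INTER_CUBIC).copy()
    for t,col in [(10,(0,0,255)),(20,(0,255,0)),(30,(255,0,0))]:
      pts=[[.5285+.1*np.cos(a),-.095+.1*np.sin(a),.109] for a in np.radians([33.4+t+60*k for k in range(6)])]
      uv=cv2.projectPoints(np.array(pts),K['rvec'],K['tvec'],K['camera_matrix'],None)[0][:,0]
      for u,v in uv: cv2.circle(cr,(int((u-x0)*3),int((v-y0)*3)),2,col,-1)
    globals()[c]=cr
cv2.imwrite('pics/a2.png',np.hstack([scene,top]))
"
```

```text
{'time': 7.5, 'tool_pos': [0.517, 0.0059, 0.2785], 'ee_rot': [-3.14, -0.0012, 1.6932], 'wrist_force': [-0.187, 0.2092, 0.184], 'width': 0.0002}
scene [ 0.595 -0.02   0.107] 0.69 48.157387590846234
top [ 0.594 -0.023  0.112] 0.73 47.71835711327253
```

View pics/a2.png

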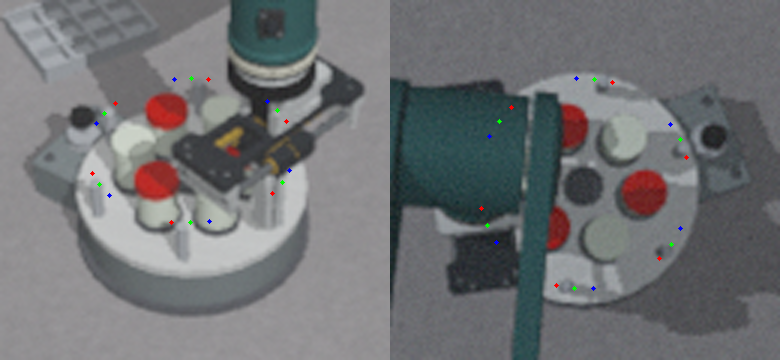

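The platter has turned roughly 15° and the posts sit between the red (10°) and green (20°) marks. The picture alone doesn't show whether it jumped, so I'll creep 2 mm and feel.

Emit:
{"op": "play_rows", "data": {"translation": [[0, -0.025, 0], [0, -0.025, 0]], "twist": [[0, 0, -0.1], [0, 0, -0.1]], "gripper": [-1, -1]}}

```text
time: 7.9
tool_pos: [0.5154, 0.0054, 0.2785]
ee_rot: [-3.141, -0.0, 1.714]
wrist_force: [0.4, 0.8, -0.4]
width: 0.0004
finger_force: 0.0
```

```bash
cat >> h.py <<'E'
def turn(n=6):
    for c in ['scene','top']:
        A=[]
        for i in range(n):
            robot.snapshot(c)
            for d in robot.spot_point('post',c)[:1]:
                p=np.array(d['centre'])-[.5285,-.095,0]; A.append(np.degrees(np.arctan2(p[1],p[0])))
        print(c,np.round(A,1),np.median(A) if A else None)
E
python3 -c "
from h import *
turn();st()"
```

```text
scene [49.8 54.3 54.2 54.4 53.8 53.6] 54.00884867229145
top [53.5 52.1 54.9 53.1 53.4 54. ] 53.45130896081584
{'time': 9.1, 'tool_pos': [0.5155, 0.0054, 0.2787], 'ee_rot': [3.1415, -0.0001, 1.7128], 'wrist_force': [0.1939, 0.2822, 0.1628], 'width': 0.0005}
```

Emit:
{"op": "play_rows", "data": {"translation": [[0, -0.025, 0], [0, -0.025, 0]], "twist": [[0, 0, -0.1], [0, 0, -0.1]], "gripper": [-1, -1]}}

```text
time: 9.3
tool_pos: [0.5135, 0.0051, 0.2787]
ee_rot: [3.142, -0.0, 1.734]
wrist_force: [-0.2, 1.2, 0.4]
width: 0.0006
finger_force: 0.0
```

The post was still moving in the earlier reading (48°) and now stands at about 53.7°, so the platter jumped ahead and the push is zero: it is in the detent. I'll lift off and go to the lock.

Emit:
{"op": "play_rows", "data": {"translation": [[0, 0.1, -0.3], [0, 0, -0.7], [0, 0, -0.7], [0, 0, -0.6], [0, 0, 0], [0, 0, 0]], "twist": [[0, 0, 0], [0, 0, 0], [0, 0, 0], [0, 0, 0], [0, 0, 0], [0, 0, 0]], "gripper": [-1, -1, -1, -1, -1, -1]}}

```text
time: 9.9
tool_pos: [0.5176, 0.0058, 0.3712]
ee_rot: [3.14, 0.0, 1.733]
wrist_force: [0.0, 0.2, -0.5]
width: 0.0005
finger_force: 0.0
```

```bash
python3 -c "
from h import *
turn(3);st()
for c in ['scene','top']:
    for n in ['lock_top']:
        A=[]
        for i in range(4):
            robot.snapshot(c); A+=[np.round(d['centre'],3).tolist()+[round(d['score'],2)] for d in robot.spot_point(n,c)[:1]]
        print(A)
rows([.5775,-.2205,.36],1.73,8)
"
```

```text
scene [54.5 53.6 55.6] 54.4623222080256
top [ 53.8 -57.3] -1.7379072751352709
{'time': 10.5, 'tool_pos': [0.5175, 0.0057, 0.3706], 'ee_rot': [-3.1414, -0.0001, 1.7328], 'wrist_force': [0.2268, -0.3012, 0.4561], 'width': 0.0008}
[[0.529, -0.096, -0.001, 0.53], [0.578, -0.22, 0.089, 0.62], [0.576, -0.218, 0.089, 0.63], [0.577, -0.218, 0.089, 0.57]]
[[0.577, -0.22, 0.089, 0.56], [0.577, -0.224, 0.091, 0.43], [0.575, -0.226, 0.091, 0.43], [0.576, -0.221, 0.091, 0.45]]
[[-0.73, 0.07, 0.03], [-0.73, 0.07, 0.04], [-0.72, 0.07, 0.03], [-0.73, 0.07, 0.03], [-0.73, 0.08, 0.04], [-0.73, 0.07, 0.03], [-0.73, 0.07, 0.03], [-0.72, 0.07, 0.04]]
[[0, 0, np.float64(0.0)], [0, 0, np.float64(0.0)], [0, 0, np.float64(0.0)], [0, 0, np.float64(0.0)], [0, 0, np.float64(0.0)], [0, 0, np.float64(0.0)], [0, 0, np.float64(0.0)], [0, 0, np.float64(0.0)]]
end [ 0.57754731 -0.22035147  0.35991169] 1.7327563976298217
```

Emit:
{"op": "play_rows", "data": {"translation": [[-0.73, 0.07, 0.03], [-0.73, 0.07, 0.04], [-0.72, 0.07, 0.03], [-0.73, 0.07, 0.03], [-0.73, 0.08, 0.04], [-0.73, 0.07, 0.03], [-0.73, 0.07, 0.03], [-0.72, 0.07, 0.04]], "twist": [[0, 0, 0], [0, 0, 0], [0, 0, 0], [0, 0, 0], [0, 0, 0], [0, 0, 0], [0, 0, 0], [0, 0, 0]], "gripper": [-1, -1, -1, -1, -1, -1, -1, -1]}}

```text
time: 12.1
tool_pos: [0.5778, -0.2216, 0.3598]
ee_rot: [3.141, -0.0, 1.733]
wrist_force: [0.9, 0.2, 0.6]
width: 0.0006
finger_force: 0.0
```

Emit:
{"op": "play_rows", "data": {"translation": [[0, 0, 0], [0, 0, 0.5], [0, 0, 0.5], [0, 0, 0.3], [0, 0, 0.2], [0, 0, 0.05], [0, 0, 0], [0, 0, 0]], "twist": [[0, 0, 0], [0, 0, 0], [0, 0, 0], [0, 0, 0], [0, 0, 0], [0, 0, 0], [0, 0, 0], [0, 0, 0]], "gripper": [-1, -1, -1, -1, -1, -1, -1, -1]}}

```text
time: 12.9
tool_pos: [0.5778, -0.2203, 0.299]
ee_rot: [3.14, 0.001, 1.733]
wrist_force: [-0.7, 0.2, 1.0]
width: 0.0005
finger_force: 0.0
```

```bash
python3 -c "
from h import *
import cv2
st()
for c in ['scene','top']:
    im=robot.snapshot(c)
    x0,y0=(190,125) if c=='scene' else (240,150)
    globals()[c]=cv2.resize(im[y0:y0+90,x0:x0+90,::-1],None,fx=4.4,fy=4.4,interpolation=cv2.INTER_CUBIC)
cv2.imwrite('pics/a3.png',np.hstack([scene,top]))
"
```

```text
{'time': 12.9, 'tool_pos': [0.5778, -0.2203, 0.299], 'ee_rot': [3.1399, 0.001, 1.733], 'wrist_force': [-0.6921, 0.2466, 1.0305], 'width': 0.0005}
```

View pics/a3.png

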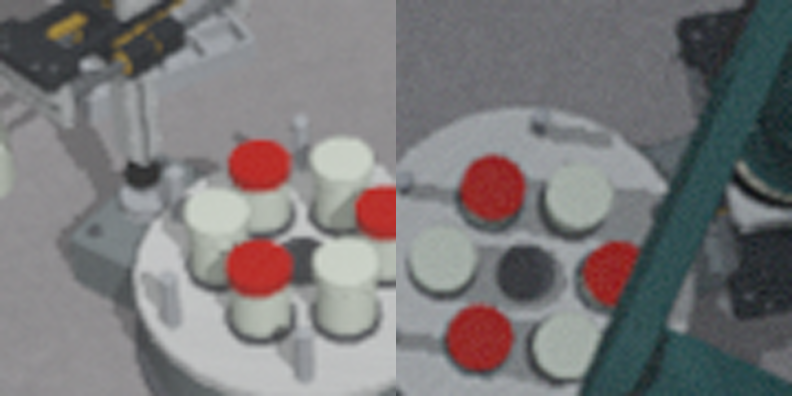

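The fingertips stand right over the black knob (crop px ~140,170). I'll press in small steps.

Emit:
{"op": "play_rows", "data": {"translation": [[0, 0, 0.05], [0, 0, 0.05], [0, 0, 0.05], [0, 0, 0.05], [0, 0, 0.04], [0, 0, 0.025], [0, 0, 0.025]], "twist": [[0, 0, 0], [0, 0, 0], [0, 0, 0], [0, 0, 0], [0, 0, 0], [0, 0, 0], [0, 0, 0]], "gripper": [-1, -1, -1, -1, -1, -1, -1]}}

```text
time: 13.7
tool_pos: [0.5775, -0.2203, 0.2866]
ee_rot: [3.141, 0.0, 1.733]
wrist_force: [-1.1, 0.5, 2.2]
width: 0.0003
finger_force: 1.3
```

Emit:
{"op": "play_rows", "data": {"translation": [[0, 0, 0.025], [0, 0, 0.025]], "twist": [[0, 0, 0], [0, 0, 0]], "gripper": [-1, -1]}}

```text
time: 13.9
tool_pos: [0.5775, -0.2203, 0.2844]
ee_rot: [3.142, -0.0, 1.733]
wrist_force: [-0.5, -0.8, 2.9]
width: 0.0005
finger_force: 1.3
```

It is past 4 mm at about 3 N, so the detent is confirmed.

Emit:
{"op": "play_rows", "data": {"translation": [[0, 0, 0.025], [0, 0, 0.025], [0, 0, 0.025]], "twist": [[0, 0, 0], [0, 0, 0], [0, 0, 0]], "gripper": [-1, -1, -1]}}

```text
time: 14.2
tool_pos: [0.5775, -0.2203, 0.2812]
ee_rot: [-3.142, -0.0, 1.733]
wrist_force: [-1.5, 0.7, 2.4]
width: 0.0004
finger_force: 1.3
```

Emit:
{"op": "play_rows", "data": {"translation": [[0, 0, 0.02], [0, 0, 0.02]], "twist": [[0, 0, 0], [0, 0, 0]], "gripper": [-1, -1]}}

```text
time: 14.4
tool_pos: [0.5775, -0.2203, 0.2795]
ee_rot: [-3.142, -0.0, 1.733]
wrist_force: [-1.1, 0.9, 2.3]
width: 0.0006
finger_force: 1.3
```

Now 0.5 mm steps, until the end stop shows as a rise in force.

Emit:
{"op": "play_rows", "data": {"translation": [[0, 0, 0.012]], "twist": [[0, 0, 0]], "gripper": [-1]}}

```text
time: 14.5
tool_pos: [0.5775, -0.2204, 0.2795]
ee_rot: [3.141, 0.0, 1.733]
wrist_force: [-2.3, 0.5, 5.0]
width: 0.0001
finger_force: 2.6
```

Emit:
{"op": "play_rows", "data": {"translation": [[0, 0, 0.012]], "twist": [[0, 0, 0]], "gripper": [-1]}}

```text
time: 14.6
tool_pos: [0.5775, -0.2203, 0.2795]
ee_rot: [3.141, 0.0, 1.733]
wrist_force: [-2.9, 2.1, 6.8]
width: 0.0004
finger_force: 3.4
```

Emit:
{"op": "play_rows", "data": {"translation": [[0, 0, 0.02], [0, 0, 0]], "twist": [[0, 0, 0], [0, 0, 0]], "gripper": [-1, -1]}}

```text
time: 14.8
tool_pos: [0.5775, -0.2203, 0.2794]
ee_rot: [3.141, 0.0, 1.733]
wrist_force: [-2.3, 1.3, 7.1]
width: 0.0006
finger_force: 3.9
```

Emit:
{"op": "play_rows", "data": {"translation": [[0, 0, -0.1], [0, 0, -0.3], [0, 0, -0.7], [0, 0, -0.8], [0, 0, -0.8], [0, 0, 0], [0, 0, 0]], "twist": [[0, 0, 0], [0, 0, 0], [0, 0, 0], [0, 0, 0], [0, 0, 0], [0, 0, 0], [0, 0, 0]], "gripper": [-1, -1, -1, -1, -1, -1, -1]}}

```text
time: 15.5
tool_pos: [0.5777, -0.2204, 0.3869]
ee_rot: [3.14, 0.001, 1.733]
wrist_force: [-0.2, 0.6, -0.5]
width: 0.0001
finger_force: 0.0
```

```bash
python3 -c "
from h import *
st();turn(4)
for c in ['scene','top']:
    print([np.round(d['centre'],3).tolist()+[round(d['score'],2)] for i in range(4) if robot.snapshot(c) is not None for d in robot.spot_point('lock_top',c)[:1]])
"
```

```text
{'time': 15.5, 'tool_pos': [0.5777, -0.2204, 0.3869], 'ee_rot': [3.1395, 0.0013, 1.7328], 'wrist_force': [-0.1935, 0.5994, -0.4595], 'width': 0.0001}
scene [54.6 52.8 53.3 54.8] 53.94459172977517
top [53.4 52.8 52.4 54.5] 53.09170087752169
[[0.578, -0.22, 0.082, 0.53], [0.578, -0.218, 0.079, 0.51], [0.526, -0.094, 0.063, 0.52], [0.576, -0.218, 0.08, 0.64]]
[[0.641, -0.372, -0.003, 0.46], [0.532, -0.1, -0.001, 0.6]]
```

The knob top is now at 80 mm, the platter is unchanged, and the robot is clear.

```bash
python3 -c "
from bench import robot
print(robot.close_job())"
```

```text
the job is handed in; nothing more can be done
None
```

The platter clicked into the next detent about 21° counter-clockwise, the lock plunger was pressed to its hard stop (about 7 N at most) and released, and the job was handed in at about 16 s with the arm clear.

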